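Find the locked lane width of a capsule feeder with a leaf gauge

TASK

The fence of the capsule feeder's lane is locked, and nobody knows how wide it left the lane. Take the lane gauge from its wooden cradle and try its leaves from above in the slot of the blue raceway block, thinnest first and one size up at a time, easing each one well in without ever forcing it, until you reach one that binds. Then put the leaf before it, the thickest that goes in, back into the slot and leave it standing there fully home so that the size can be read; leave the other things on the worktop where they are.

Things in the scene. Friction and masses are not known exactly. Their poses are not given: they have to be found in the camera images.
- gauge: lane gauge, loose, 0.16 kg: aluminium back bar 12 mm thick (x), 150 mm long (y), 34 mm tall (z), black grip patch mid-side; four steel leaves hang 32 mm below it at y = +48, +16, -16, -48 mm, thinnest at +y. Origin: middle of the bar's underside, z up; 50 mm above the worktop at the start, in the cradle (same yaw and x, y). Fully home: bar's underside on the block's top
- tip_1 (a point): middle of the lower end of gauge leaf 1: 4 mm thick in the gauge's y, 12 mm wide in x, tip eased by 1 mm, marked by 1 red pip on the bar above it; the point is 32 mm below the bar's underside
- tip_2 (a point): middle of the lower end of gauge leaf 2: 6 mm thick in the gauge's y, 12 mm wide in x, tip eased by 1 mm, marked by 2 red pips on the bar above it; the point is 32 mm below the bar's underside
- tip_3 (a point): middle of the lower end of gauge leaf 3: 8 mm thick in the gauge's y, 12 mm wide in x, tip eased by 1 mm, marked by 3 red pips on the bar above it; the point is 32 mm below the bar's underside
- tip_4 (a point): middle of the lower end of gauge leaf 4: 10 mm thick in the gauge's y, 12 mm wide in x, tip eased by 1 mm, marked by 4 red pips on the bar above it; the point is 32 mm below the bar's underside
- cradle: fixed dark wooden cradle of the gauge: foot 60 x 164 x 8 mm, two posts at y = +-69 mm (10 mm thick in y, 34 mm in x), whose 15 mm wide, 12 mm deep notches hold the ends of the gauge's bar; lift the gauge straight up. Origin: centre of underside; y along the gauge
- feeder: fixed white capsule feeder, 190 (x) x 170 (y) mm: front deck 50 mm high with the blue raceway block on it, drive housing behind (from x = +33 mm) 85 mm high, its knob 94 mm; steel outlet chute at the front (-x). Origin: centre of underside
- raceway: blue raceway block on the feeder's deck, fixed to it, same yaw. Origin on the deck in the plane of the lane's fixed face, z up. 28 mm in x (-14..14), in y from -11 to +24 mm, top at z = 52 mm (102 above the worktop); foot 40 mm in x. A brass clamp knob sticks out at +y, up to z = 15 mm and y = 39 mm. Nothing else stands within 70 mm
- lane_edge (a point): top of the block, in the plane of the lane's fixed upright face, mid-slot in x; axes as the block's. The slot runs straight down, 16 mm in x. In y its mouth is open from -2.5 to +13 mm: fixed face at y = 0 (eased over the top 5 mm), fence facing it at y = lane width, unknown (4.8 to 9.3 mm); the fence is flared at 45 degrees from 3.5 to 12.5 mm depth, below that both faces are upright
- hopper: bystander, loose: round steel hopper of the feeder, 104 mm wide and 88 mm high, standing upside down on its wide rim
- capsule_carton: bystander, loose: small white carton, 52 x 84 x 30 mm
- cream_pot_red: bystander, loose: white pot with red lid, 44 mm wide, 40 mm high
- cream_pot_green: bystander, loose: white pot with green lid, 44 mm wide, 40 mm high
- dropper_bottle: bystander, loose: brown dropper bottle with black cap, 32 mm wide, 78 mm high
- dropper_bottle_2: bystander, loose: brown dropper bottle with black cap, 31 mm wide, 78 mm high
- label_roll: bystander, loose: white label roll, 62 mm wide, 34 mm high
- calculator: bystander, loose: dark desk calculator, 118 x 72 x 14 mm
Things that resemble listed ones, but are neither listed nor needed, are in the scene too. What is shaped like the gauge but purple is not meant.

How it is judged:
By the outcome, as a careful person would: the job done as asked, in the order asked, and still so for the second after the job is handed in, with the robot touching nothing.
It also fails if it takes over 61 s, if anything falls off the work surface, if the arm or the gripper's body presses on something with over 40 N, if the wrist force passes 120 N, or if a joint passes its speed limit or range.

ROBOT

A 6-joint arm with a two-finger parallel gripper is mounted at the origin on a cart in front of the work surface, level with it; the furniture and walls round the work are solid. World frame = base frame: x ahead of the robot, y to its left, z up, the work surface at z = 0. Lengths are in m, angles in degrees, forces in N, time in s.
With the tool pointing down it reaches from about 0.25 to 0.725 m from the base axis. Payload 9.7 kg.
Tool frame: the origin (TCP) lies at the centre of the arm's flange, where the gripper is bolted on; the fingertips stand 173 mm ahead of it and the grasp point (between the pads) lies 155 mm ahead of it; z points along the fingers, y is the line along which they close (so a half turn about z gives the same grasp; the last joint's range is limited). The gripper opens to 85 mm and grips with 20 to 120 N. Pads are 22 mm wide; open, the fingers measure 114 mm over their backs; the gripper's body (76 mm by 85 mm) begins 54 mm behind the grasp point. The pads swing forward as they close: fully open they stand 13 mm farther back than shut.
Start: joints at [-74.37, 4.979, 10.078, 95.1, 0, 90], TCP at [0.148, -0.53, 0.405] pointing down, gripper open.
Joint ranges: [-179.16, 179.16], [-48.56, 103.87], [-65.8, 70.77], [-126.05, 130.52], [-82.76, 87.17], [-180, 180]. Speed limits (degrees/s): [127.2, 127.2, 147.25, 180, 180, 180].

INTERFACE

Orientations are given as [roll, pitch, yaw] about the fixed x, y, z axes, in that order (R = Rz(yaw) Ry(pitch) Rx(roll)).
In Python, from workcell import monitor, camera, get_calibration, bot gives the robot as it stands.
- The arm moves only by the tool carry_out, never from a script. Its argument "targets" is text: rows parted by semicolons, each of 7 numbers parted by spaces: the shift along the tool's x, y, z in units of 0.04 m (1.0 is 0.04 m), then the turn, a rotation vector about the tool's x, y, z in units of 0.1 rad (1.0 is 0.1 rad), then the opening, from -1 (shut) to 1 (fully open), so that 0 is half open. A call has exactly 8 rows; each row shifts and turns the commanded pose from where the row before left it, along the tool's axes as they then stand; what a row does not reach is not made up. A row lasts 1/12 s, in which the tool goes at most 41.7 mm and 7.16 degrees, less where a joint would pass 70% of its speed; a pose out of reach is approached as far as the arm can. A call with a number of a shift or a turn outside -1 to 1 is refused whole. A call with a gripper value outside its range is refused whole. The fingers move at their own pace and stop on an object; "newtons" is the grip in N (left out, the last holds). Time passes only in rows, so rows that do not move let the fingers close, or fill a call up. It gives the time, the measured TCP pose, the force, the opening and the grip force at its end, in the units of the state.
- monitor.get_obs(): the state, without advancing time (a new reading comes with each control period).
- camera(name): name is "scene" or "top"; returns the picture (480x640x3 uint8, red, green, blue); there is no depth.
- get_calibration(name): a dict with "fx", "fy", "cx", "cy" (pixels), "D" ([k1, k2, p1, p2, k3] as OpenCV has them; the pictures are not rectified), "view" (4x4, takes a point from world to camera coordinates). Camera axes: x right, y down, z forward; pixel columns grow to the right and rows downward; lengths in m; the calibration is good to about 2 mm. A picture is of the moment at which its call begins. get_calibration takes no time and is no camera call.
- bot.job_done(): hands the job in; it is judged then, once.
The state is a dict: "time": time; "q": joint angles; "qd": joint speeds; "joint_efforts": joint torques, N m; "ee_pos": TCP position; "tcp_rot": TCP orientation; "wrist_force": force on the tool from outside, world axes, zero at the start; "torque": the same for the moment, N m; "opening": finger opening in m; "grasp_force": force on a finger pad.
Only numpy, scipy, OpenCV 4.12 (cv2) and the standard library are available. Lean on these libraries where they do the work, as an engineer would, in place of code of your own. Each camera call takes 0.05 s, during which the arm holds its last target. There are 200 camera calls.

## Working session

There is one attempt and no reset: what is moved stays moved. The work goes in short steps, Python scripts to look and compute and a tool call to move; the robot and the scene stay as the last step left them, time stands still between calls to the robot, and variables do not carry over. Pictures are saved under pics/ and viewed, at most 10 in all, crops included, and the job is handed in when it is done.

Besides the shell and the picture viewer there is one more tool, called after ">>>" as name(argument=value, ...), one argument or row to a line, values as JSON. carry_out: Moves the arm, as the interface text tells. Shifts and turns lie within -1 to 1; 1 stands for 0.04 m of shift or 0.1 rad of turn. Its arguments: {"type":"object","properties":{"targets":{"type":"string"},"newtons":{"type":"number"}},"required":["targets"]}

```bash
mkdir -p pics; ls; python3 - <<'E'
from workcell import monitor, camera, get_calibration, bot
import cv2,numpy as np
for n in("scene","top"):
    im=camera(n); cv2.imwrite(f"pics/{n}0.png",im[:,:,::-1]); c=get_calibration(n)
    print(n,{k:np.round(v,4).tolist() for k,v in c.items()})
print(monitor.get_obs())
E
```

```text
pics
scene {'fx': 512.2631, 'fy': 512.2631, 'cx': 321.8743, 'cy': 239.8942, 'D': [0.0094, 0.0, 0.0, 0.0, 0.0], 'view': [[0.6421, -0.7664, -0.0169, -0.453], [-0.3248, -0.252, -0.9116, 0.2326], [0.6944, 0.5908, -0.4107, 1.5865], [0.0, 0.0, 0.0, 1.0]]}
top {'fx': 469.1634, 'fy': 469.1634, 'cx': 315.3767, 'cy': 244.5504, 'D': [-0.013, 0.0, 0.0, 0.0, 0.0], 'view': [[-0.0252, -0.9995, 0.0181, -0.1195], [-0.9946, 0.0232, -0.1013, 0.5589], [0.1008, -0.0205, -0.9947, 1.4159], [0.0, 0.0, 0.0, 1.0]]}
{'time': 0.1, 'q': array([-7.43716724e+01,  5.00978986e+00,  1.00382485e+01,  9.50975650e+01,
       -1.72037448e-03,  9.00005384e+01]), 'qd': array([ 0.01008467,  0.07897482,  0.18100188,  0.05715572,  0.02338627,
       -0.03912108]), 'joint_efforts': array([ 2.13999660e-04, -5.21561265e+01,  4.65653265e+01,  1.61575660e-02,
       -4.72545651e-06, -7.21549412e-06]), 'ee_pos': array([ 0.1481689 , -0.52968262,  0.40402948]), 'tcp_rot': array([-1.79930894e+02,  1.72102266e-03,  1.56277912e+01]), 'wrist_force': array([-0.31203421, -0.80663385, -0.1440681 ]), 'torque': array([ 0.02489462, -0.00807934,  0.0050009 ]), 'grasp_force': 0.0, 'opening': 0.08557665016209522}
```

View pics/scene0.png

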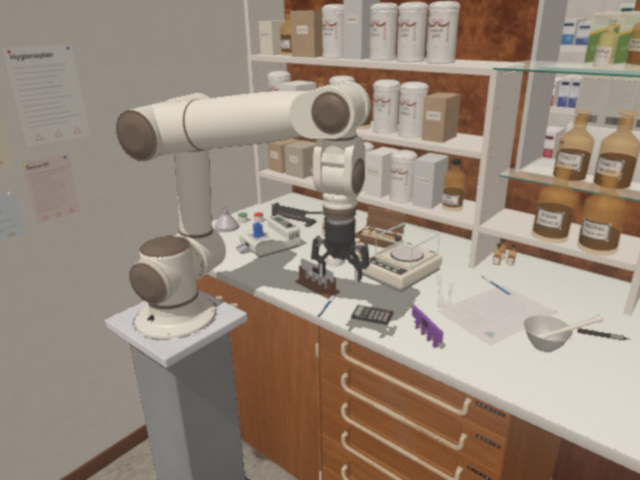

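View pics/top0.png

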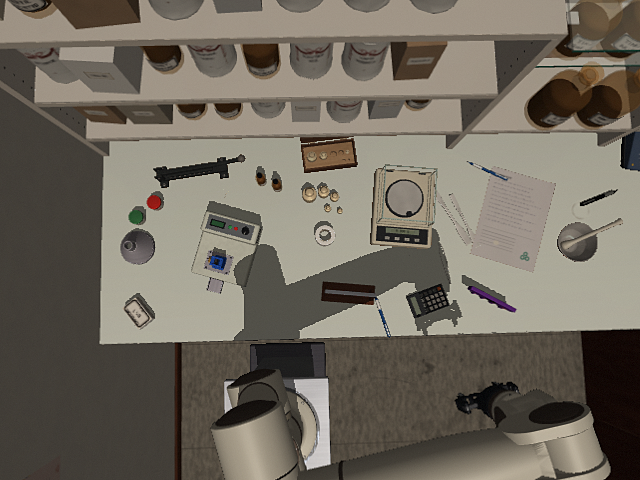

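Top: cradle with gauge at about (349,293), feeder at (227,240) with the blue block at (217,261). Scene: gauge at (318,275), block at (258,229). Zooming in.

```bash
python3 - <<'E'
import cv2,numpy as np
t=cv2.imread("pics/top0.png");s=cv2.imread("pics/scene0.png")
f=lambda im,x,y,w,h,k:cv2.resize(im[y:y+h,x:x+w],(w*k,h*k),interpolation=cv2.INTER_CUBIC)
a=f(t,180,195,95,100,4);b=f(t,310,270,80,40,5);c=f(s,285,250,70,60,5);d=f(s,230,205,75,55,4)
o=np.zeros((600,800,3),np.uint8)
o[:400,:380]=a;o[:200,390:790]=b;o[210:510,390:740]=c;o[405:600,:300]=d[:195]
cv2.imwrite("pics/zoom.png",o)
E
```

```text
(no output)
```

View pics/zoom.png

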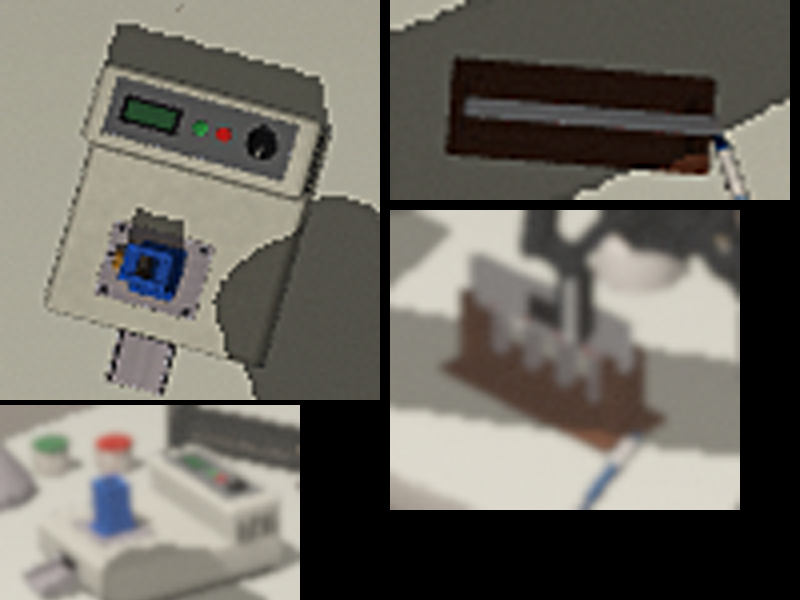

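```bash
cat > h.py <<'E'
import cv2,numpy as np
from workcell import get_calibration
def cal(n):
    c=get_calibration(n);K=np.array([[c['fx'],0,c['cx']],[0,c['fy'],c['cy']],[0,0,1.]])
    return K,np.array(c['D']),np.array(c['view'])
def ray(n,uv):
    K,D,V=cal(n);p=cv2.undistortPoints(np.array(uv,float).reshape(-1,1,2),K,D)[:,0]
    d=np.c_[p,np.ones(len(p))]@V[:3,:3];return -V[:3,:3].T@V[:3,3],d
def plane(n,uv,z):
    o,d=ray(n,uv);return o+d*((z-o[2])/d[:,2])[:,None]
def proj(n,P):
    K,D,V=cal(n);return cv2.projectPoints(np.array(P,float).reshape(-1,1,3),cv2.Rodrigues(V[:3,:3])[0],V[:3,3],K,D)[0][:,0]
def tri(n1,a,n2,b):
    A=np.zeros((3,3));B=np.zeros(3);L=[]
    for n,uv in((n1,a),(n2,b)):
        o,d=ray(n,[uv]);d=d[0]/np.linalg.norm(d[0]);M=np.eye(3)-np.outer(d,d);A+=M;B+=M@o;L.append((o,M))
    X=np.linalg.solve(A,B);return X,[np.linalg.norm(M@(X-o)) for o,M in L]
E
python3 - <<'E'
from h import *
t=cv2.imread("pics/top0.png");s=cv2.imread("pics/scene0.png")
f=lambda im,x,y,w,h,k:cv2.resize(im[y:y+h,x:x+w],(w*k,h*k),interpolation=cv2.INTER_NEAREST)
o=np.zeros((600,800,3),np.uint8)
o[:300,:400]=f(t,197,245,40,30,10)
o[:300,405:795]=np.clip(f(s,240,215,39,30,10)*1.0,0,255)
o[310:590,:390]=f(t,318,275,65,40,6)[:280]*1 if False else cv2.resize(t[275:315,318:383],(390,280),interpolation=cv2.INTER_NEAREST)
o[305:595,400:800]=np.clip(1.4*cv2.resize(s[255:300,292:342],(400,290),interpolation=cv2.INTER_NEAREST),0,255)
cv2.imwrite("pics/zoom2.png",o)
h=cv2.cvtColor(t,cv2.COLOR_BGR2HSV)
# bar in top: greyish inside cradle
R=h[280:310,318:384];m=((R[...,1]<70)&(R[...,2]>90)).astype(np.uint8)
b=cv2.inRange(h,(100,120,40),(125,255,255))[240:285,190:245]
ys,xs=np.nonzero(b);print("blue top",xs.min()+190,xs.max()+190,ys.min()+240,ys.max()+240,xs.mean()+190,ys.mean()+240)
h2=cv2.cvtColor(s,cv2.COLOR_BGR2HSV);b=cv2.inRange(h2,(100,120,40),(125,255,255))[200:260,235:285]
ys,xs=np.nonzero(b);print("blue scene",xs.min()+235,xs.max()+235,ys.min()+200,ys.max()+200)
E
```

```text
blue top 209 226 255 269 217.9030303030303 261.8727272727273
blue scene 254 262 224 236
```

View pics/zoom2.png

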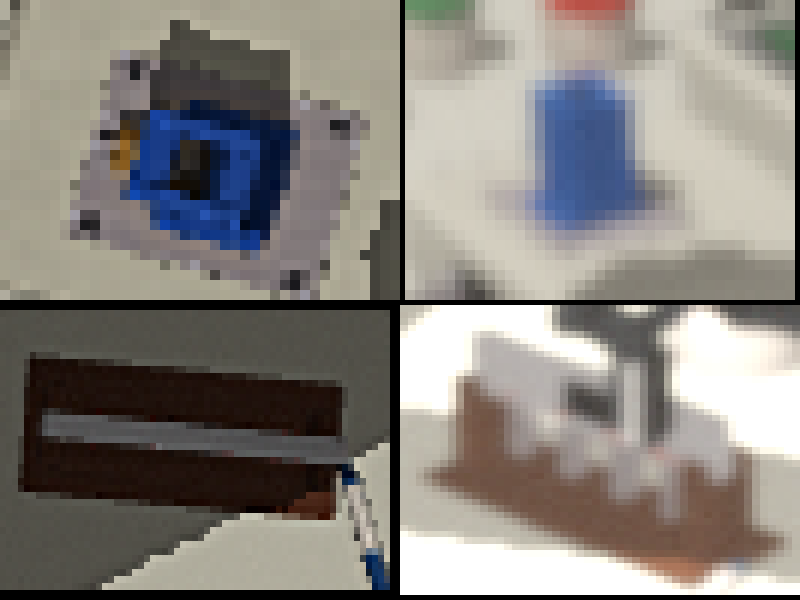

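The zoom shows the block's top at about top-view (217,261) with slot (216.3,261.7), and brass knob on its left (+y). The bar runs from about (325,291.4) to (376.3,295) in the top view; pips are not readable yet.

```bash
python3 - <<'E'
from h import *
t=cv2.imread("pics/top0.png");s=cv2.imread("pics/scene0.png")
h=cv2.cvtColor(t,cv2.COLOR_BGR2HSV)
o,_=ray("top",[[320,240]]);print("cam",o)
# bar
R=t[280:305,318:384].astype(int);m=((R.max(2)-R.min(2)<20)&(R.max(2)>85)&(R.max(2)<150)).astype(np.uint8)
foot=((R[...,2]-R[...,0]>8)&(R.max(2)<75)).astype(np.uint8)
hull=np.zeros_like(m);c=cv2.findNonZero(foot);cv2.fillConvexPoly(hull,cv2.convexHull(c),1)
r=cv2.minAreaRect(c);bx=cv2.boxPoints(r)+[318,280];F=plane("top",bx,.008);print("foot c",F.mean(0),[np.linalg.norm(F[i]-F[i-1]).round(4) for i in range(4)])
for i in range(2): 
    d=F[i]-F[i-1];print(" edge yaw",np.degrees(np.arctan2(d[1],d[0])))
m&=cv2.erode(hull,np.ones((3,3)));n,l,st,_=cv2.connectedComponentsWithStats(m);k=1+st[1:,4].argmax()
c=cv2.findNonZero((l==k).astype(np.uint8));P=plane("top",c[:,0]+np.array([318,280]),.080)
q=P[:,:2]-P[:,:2].mean(0);w,v=np.linalg.eigh(q.T@q);e=v[:,1]
print("bar",P.mean(0),"yaw",np.degrees(np.arctan2(e[1],e[0])),"len",np.ptp(q@e),"mid",P[:,:2].mean(0)+e*((q@e).max()+(q@e).min())/2)
print("ends",plane("top",[[325.,291.4],[376.3,295]],.084))
# feeder edges: line fits on known corners (zoom clicks)
for nm,uv,z in(("housing",[[180+110/4,195+65/4],[180+327/4,195+125/4]],.085),("slot",[[216.3,261.7]],.102)):
    P=plane("top",uv,z);print(nm,P, np.degrees(np.arctan2(*(P[-1]-P[0])[[1,0]])))
# grey plate bolts on deck
B=plane("top",np.array([[197+137/10,252],[197+34,257.5],[197+9,267.5],[197+29.3,273]]),.052);print("bolts",B)
# slot dark
g=t[250:275,205:230].astype(int);dm=(g[...,0]<70)&(g.max(2)<80);ys,xs=np.nonzero(dm);print(np.c_[xs+205,ys+250].tolist())
E
```

```text
cam [ 0.41011338 -0.10327931  1.46714396]
foot c [ 0.40413838 -0.24303786  0.008     ] [np.float64(0.1911), np.float64(0.0622), np.float64(0.1919), np.float64(0.0623)]
 edge yaw 83.98230126549788
 edge yaw -6.1093051412900214
bar [ 0.4054318  -0.21031156  0.08      ] yaw 82.05248433259813 len 0.12175087063249927 mid [ 0.40411933 -0.21971271]
ends [[ 0.41142179 -0.15661767  0.084     ]
 [ 0.39706775 -0.30717485  0.084     ]]
housing [[0.65714294 0.18634201 0.085     ]
 [0.60846576 0.02593212 0.085     ]] -106.88068284056436
slot [[0.50510886 0.15756966 0.102     ]] 0.0
bolts [[0.53830514 0.18385616 0.052     ]
 [0.5202205  0.12287333 0.052     ]
 [0.49185427 0.1980822  0.052     ]
 [0.47386058 0.13729915 0.052     ]]
[[213, 250], [215, 250], [218, 250], [219, 250], [220, 250], [221, 250], [222, 250], [223, 250], [224, 250], [225, 250], [210, 251], [213, 251], [214, 251], [215, 251], [216, 251], [222, 251], [223, 251], [224, 251], [225, 251], [210, 252], [212, 252], [213, 252], [214, 252], [215, 252], [216, 252], [217, 252], [218, 252], [224, 252], [225, 252], [212, 253], [213, 253], [
[... 882 characters left out ...]
59], [214, 260], [215, 260], [216, 260], [217, 260], [218, 260], [219, 260], [223, 260], [224, 260], [225, 260], [214, 261], [215, 261], [216, 261], [217, 261], [218, 261], [223, 261], [224, 261], [225, 261], [214, 262], [215, 262], [216, 262], [217, 262], [218, 262], [223, 262], [224, 262], [213, 263], [214, 263], [215, 263], [216, 263], [217, 263], [218, 263], [222, 263], [223, 263], [224, 263], [215, 264], [216, 264], [217, 264], [218, 264], [222, 264], [223, 264], [224, 264], [222, 265], [223, 265], [224, 265], [206, 266], [221, 266], [222, 266], [223, 266], [205, 267], [206, 267], [221, 267], [222, 267], [223, 267], [223, 268], [229, 271], [218, 272], [226, 272], [225, 273], [226, 273]]
```

```bash
cat > plan.py <<'E'
# plan(pos,yaw,n): rows from measured pose to target pose (tool down), in move units
import numpy as np
from scipy.spatial.transform import Rotation as R
from workcell import monitor
def plan(pos,yaw,n,start=None,dec=2):
    s=monitor.get_obs();p,r=start or (s['ee_pos'],R.from_euler('xyz',s['tcp_rot'],degrees=True))
    g=R.from_euler('xyz',[180,0,yaw],degrees=True);rv=(r.inv()*g).as_rotvec()/n
    d=(np.array(pos)-p)/n
    for i in range(n):
        sh=r.inv().apply(d)
        row=np.r_[sh/.04,rv/.1].round(dec);print(' '.join(f"{v+0:g}" for v in row))
        p=p+r.apply(row[:3]*.04);r=r*R.from_rotvec(row[3:]*.1)
    print('max',abs(row).max());return p,r
def st():
    s=monitor.get_obs();print({k:np.round(s[k],4).tolist() for k in('time','ee_pos','tcp_rot','wrist_force','torque','opening','grasp_force')})
E
python3 - <<'E'
from plan import *
plan([.4042,-.2319,.33],84.3,16)
E
```

```text
0.51 -0.34 0.12 0 0 -0.75
0.53 -0.3 0.12 0 0 -0.75
0.56 -0.26 0.12 0 0 -0.75
0.57 -0.22 0.12 0 0 -0.75
0.59 -0.17 0.12 0 0 -0.75
0.6 -0.13 0.12 0 0 -0.75
0.61 -0.08 0.12 0 0 -0.75
0.61 -0.04 0.12 0 0 -0.75
0.61 0.01 0.12 0 0 -0.75
0.61 0.05 0.12 0 0 -0.75
0.61 0.1 0.12 0 0 -0.75
0.6 0.14 0.12 0 0 -0.75
0.58 0.19 0.12 0 0 -0.75
0.57 0.23 0.12 0 0 -0.75
0.55 0.27 0.12 0 0 -0.75
0.53 0.31 0.12 0 0 -0.75
max 0.75
```

>>> carry_out(
  targets="0.51 -0.34 0.12 0 0 -0.75 0;0.53 -0.3 0.12 0 0 -0.75 0;0.56 -0.26 0.12 0 0 -0.75 0;0.57 -0.22 0.12 0 0 -0.75 0;0.59 -0.17 0.12 0 0 -0.75 0;0.6 -0.13 0.12 0 0 -0.75 0;0.61 -0.08 0.12 0 0 -0.75 0;0.61 -0.04 0.12 0 0 -0.75 0",
)

```text
time: 0.77
ee_pos: [0.2768, -0.3799, 0.3658]
tcp_rot: [-180.0, -0.0, 50.2]
wrist_force: [-0.1, 1.2, -0.7]
opening: 0.0424
grasp_force: 0.0
```

>>> carry_out(
  targets="0.61 0.01 0.12 0 0 -0.75 0;0.61 0.05 0.12 0 0 -0.75 0;0.61 0.1 0.12 0 0 -0.75 0;0.6 0.14 0.12 0 0 -0.75 0;0.58 0.19 0.12 0 0 -0.75 0;0.57 0.23 0.12 0 0 -0.75 0;0.55 0.27 0.12 0 0 -0.75 0;0.53 0.31 0.12 0 0 -0.75 0",
)

```text
time: 1.43
ee_pos: [0.4044, -0.2307, 0.3274]
tcp_rot: [-180.0, -0.0, 84.6]
wrist_force: [-1.2, -0.5, -0.2]
opening: 0.0429
grasp_force: 0.0
```

```bash
python3 - <<'E'
from plan import *
st();plan([.4042,-.2319,.228],84.3,8)
E
```

```text
{'time': 1.4333, 'ee_pos': [0.4044, -0.2307, 0.3274], 'tcp_rot': [-179.9789, -0.009, 84.5972], 'wrist_force': [-1.1745, -0.4736, -0.1918], 'torque': [-0.0294, 0.0228, 0.0059], 'opening': 0.0429, 'grasp_force': 0.0}
0 0 0.31 0 0 0.01
0 0 0.31 0 0 0.01
0 0 0.31 0 0 0.01
0 0 0.31 0 0 0.01
0 0 0.31 0 0 0.01
0 0 0.31 0 0 0.01
0 0 0.31 0 0 0.01
0 0 0.31 0 0 0.01
max 0.31
```

>>> carry_out(
  targets="-0.03 0 0.4 0 0 0 0;0 0 0.4 0 0 0 0;0 0 0.4 0 0 0 0;0 0 0.4 0 0 0 0;0 0 0.3 0 0 0 0;0 0 0.3 0 0 0 0;0 0 0.2 0 0 0 0;0 0 0.08 0 0 0 0",
  newtons=40,
)

```text
time: 2.1
ee_pos: [0.4034, -0.2329, 0.2274]
tcp_rot: [-179.9, -0.0, 84.4]
wrist_force: [-0.8, 0.0, -0.1]
opening: 0.043
grasp_force: 0.0
```

>>> carry_out(
  targets="0 0 0 0 0 0 -0.4;0 0 0 0 0 0 -0.6;0 0 0 0 0 0 -1;0 0 0 0 0 0 -1;0 0 0 0 0 0 -1;0 0 0 0 0 0 -1;0 0 0 0 0 0 -1;0 0 0 0 0 0 -1",
  newtons=40,
)

```text
time: 2.77
ee_pos: [0.4039, -0.2331, 0.2295]
tcp_rot: [179.9, 0.0, 84.4]
wrist_force: [-0.5, 0.1, 5.3]
opening: 0.0115
grasp_force: 42.1
```

```bash
python3 - <<'E'
from plan import *
st()
from h import *
from workcell import camera
for n in("scene","top"): cv2.imwrite(f"pics/{n}1.png",camera(n)[:,:,::-1])
s=cv2.imread("pics/scene1.png");t=cv2.imread("pics/top1.png")
o=np.zeros((600,800,3),np.uint8);o[:,:400]=cv2.resize(s[240:315,290:340],(400,600),interpolation=cv2.INTER_CUBIC)
o[:,400:]=cv2.resize(t[250:325,325:375],(400,600),interpolation=cv2.INTER_CUBIC)
cv2.imwrite("pics/z3.png",o)
E
```

```text
{'time': 2.7667, 'ee_pos': [0.4039, -0.2331, 0.2295], 'tcp_rot': [179.9248, 0.0378, 84.383], 'wrist_force': [-0.5058, 0.0729, 5.3268], 'torque': [-0.006, 0.138, -0.0174], 'opening': 0.0115, 'grasp_force': 42.1174}
```

View pics/z3.png

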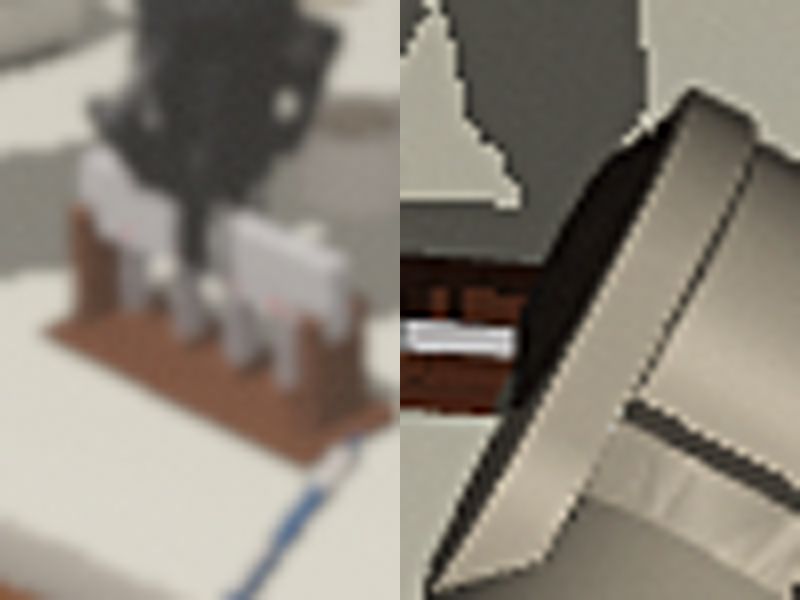

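>>> carry_out(
  targets="0 0 -0.2 0 0 0 -1;0 0 -0.4 0 0 0 -1;0 0 -0.5 0 0 0 -1;0 0 -0.5 0 0 0 -1;0 0 -0.5 0 0 0 -1;0 0 -0.4 0 0 0 -1;0 0 -0.3 0 0 0 -1;0 0 0 0 0 0 -1",
)

```text
time: 3.53
ee_pos: [0.4039, -0.2331, 0.3432]
tcp_rot: [179.8, 0.1, 84.4]
wrist_force: [0.4, 0.3, -1.6]
opening: 0.0114
grasp_force: 41.3
```

```bash
python3 - <<'E'
from plan import *
st()
from h import *
from workcell import camera
for n in("scene","top"): cv2.imwrite(f"pics/{n}2.png",camera(n)[:,:,::-1])
s=cv2.imread("pics/scene2.png")
c=proj("scene",[[.404,-.233,.175]])[0].astype(int);print(c)
x,y=c-[27,27]
a=s[y:y+56,x:x+54];f=a.astype(int);r=np.clip((f[...,2]-(f[...,1]+f[...,0])/2)*8,0,255).astype(np.uint8)
o=np.zeros((600,800,3),np.uint8);o[:,:400]=cv2.resize(a,(400,600),interpolation=cv2.INTER_CUBIC)
o[:,400:]=cv2.resize(r,(400,600),interpolation=cv2.INTER_NEAREST)[...,None];cv2.imwrite("pics/z4.png",o)
E
```

```text
{'time': 3.5333, 'ee_pos': [0.4039, -0.2331, 0.3432], 'tcp_rot': [179.836, 0.0745, 84.3898], 'wrist_force': [0.4083, 0.2566, -1.5604], 'torque': [-0.018, -0.0469, 0.0277], 'opening': 0.0114, 'grasp_force': 41.2667}
[316 240]
```

View pics/z4.png

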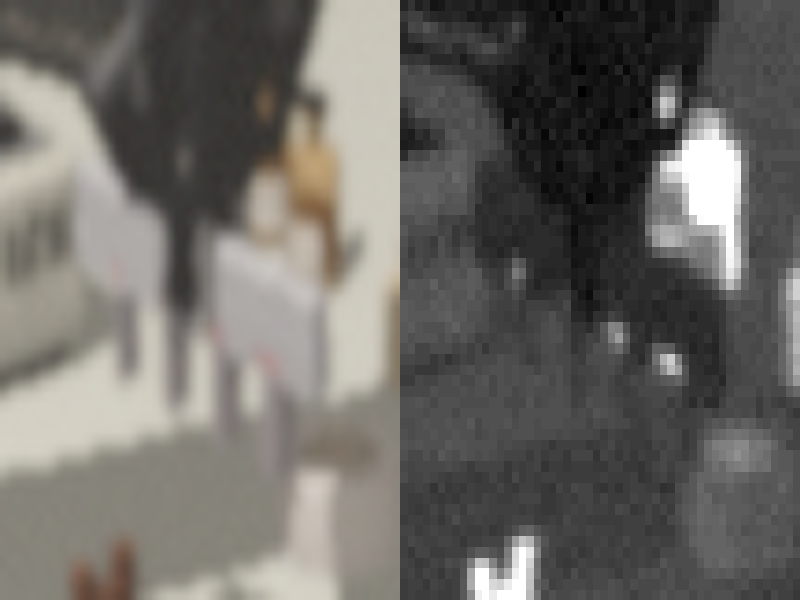

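Redness rises from left to right (pips at zoom (518,270) weak → (668,362) strongest), so leaf 1 is at the world +y end. Moving it above the slot.

```bash
python3 - <<'E'
from plan import *
from h import proj
plan([.4905,.1088,.333],73.3,16)
s=monitor.get_obs();p=s['ee_pos'];a=np.radians(84.4)
print(proj("scene",[p+[k*np.cos(a),k*np.sin(a),-.2115] for k in(.048,.016,-.016,-.048)]))
E
```

```text
0.54 0.08 0.01 0 0 0.12
0.55 0.08 0.01 0 0 0.12
0.55 0.07 0.01 0 0 0.12
0.55 0.06 0.01 0 0 0.12
0.55 0.06 0.01 0 0 0.12
0.55 0.05 0.01 0 0 0.12
0.55 0.04 0.01 0 0 0.12
0.55 0.04 0.01 0 0 0.12
0.55 0.03 0.01 0 0 0.12
0.55 0.02 0.01 0 0 0.12
0.55 0.02 0.01 0 0 0.12
0.55 0.01 0.01 0 0 0.12
0.55 0 0.01 0 0 0.12
0.55 0 0.01 0 0 0.12
0.55 -0.01 0.01 0 0 0.12
0.55 -0.02 0.01 0 0 0.12
max 0.55
[[306.5937001  248.66096709]
 [313.20759949 251.51485415]
 [319.98807717 254.44067872]
 [326.94158913 257.44123111]]
```

>>> carry_out(
  targets="0.54 0.08 0 0 0 0.12 -1;0.55 0.08 0 0 0 0.12 -1;0.55 0.07 0 0 0 0.12 -1;0.55 0.06 0 0 0 0.12 -1;0.55 0.06 0 0 0 0.12 -1;0.55 0.05 0 0 0 0.12 -1;0.55 0.04 0 0 0 0.12 -1;0.55 0.04 0 0 0 0.12 -1",
)

```text
time: 4.3
ee_pos: [0.4471, -0.0606, 0.3391]
tcp_rot: [-179.9, 0.0, 78.8]
wrist_force: [0.4, -0.0, -1.8]
opening: 0.0118
grasp_force: 41.2
```

>>> carry_out(
  targets="0.55 0.03 0 0 0 0.12 -1;0.55 0.02 0 0 0 0.12 -1;0.55 0.02 0 0 0 0.12 -1;0.55 0.01 0 0 0 0.12 -1;0.55 0 0 0 0 0.12 -1;0.55 0 0 0 0 0.12 -1;0.55 -0.01 0 0 0 0.12 -1;0.55 -0.02 0 0 0 0.12 -1",
)

```text
time: 4.97
ee_pos: [0.4902, 0.1101, 0.339]
tcp_rot: [-179.9, 0.1, 73.4]
wrist_force: [0.3, 0.4, -1.1]
opening: 0.0112
grasp_force: 41.2
```

```bash
python3 - <<'E'
from plan import *
st();plan([.4905,.1088,.328],73.3,8)
from h import *
from workcell import camera
for n in("scene","top"): cv2.imwrite(f"pics/{n}3.png",camera(n)[:,:,::-1])
s=cv2.imread("pics/scene3.png");t=cv2.imread("pics/top3.png")
o=np.zeros((600,800,3),np.uint8);o[:,:400]=cv2.resize(s[190:250,235:275],(400,600),interpolation=cv2.INTER_CUBIC)
o[:300,400:]=cv2.resize(t[245:275,197:237],(400,300),interpolation=cv2.INTER_NEAREST)
o[310:590,400:]=cv2.resize(t[200:340,150:350],(400,280))
cv2.imwrite("pics/z5.png",o)
p=monitor.get_obs()['ee_pos'];a=np.radians(73.3)
print("tips",proj("scene",[p+[k*np.cos(a),k*np.sin(a),-.2115] for k in(.048,.016)]))
L=np.array([.5036,.1525,0]);X=np.array([np.cos(a-np.pi/2),np.sin(a-np.pi/2),0]);Y=np.array([np.cos(a),np.sin(a),0])
C=[L+X*x+Y*y+[0,0,.102] for x,y in((-.014,.024),(.014,.024),(.014,-.011),(-.014,-.011))]
print("scene corners",proj("scene",C),"top",proj("top",C))
E
```

```text
{'time': 4.9667, 'ee_pos': [0.4902, 0.1101, 0.339], 'tcp_rot': [-179.8797, 0.0674, 73.3522], 'wrist_force': [0.3296, 0.4228, -1.1416], 'torque': [-0.0411, 0.0035, -0.0113], 'opening': 0.0112, 'grasp_force': 41.1646}
0 0 0.03 0 0 0
0 0 0.03 0 0 0
0 0 0.03 0 0 0
0 0 0.03 0 0 0
0 0 0.03 0 0 0
0 0 0.03 0 0 0
0 0 0.03 0 0 0
0 0 0.03 0 0 0
max 0.03
tips [[256.6442617  217.42381243]
 [260.44158729 219.95196355]]
scene corners [[251.77091866 222.69202074]
 [258.21879187 221.10773534]
 [262.33016987 223.88055207]
 [255.8238928  225.50599499]] top [[208.73230411 264.638375  ]
 [211.48394517 255.3622056 ]
 [223.05721923 258.53885699]
 [220.32834259 267.82499349]]
```

View pics/z5.png

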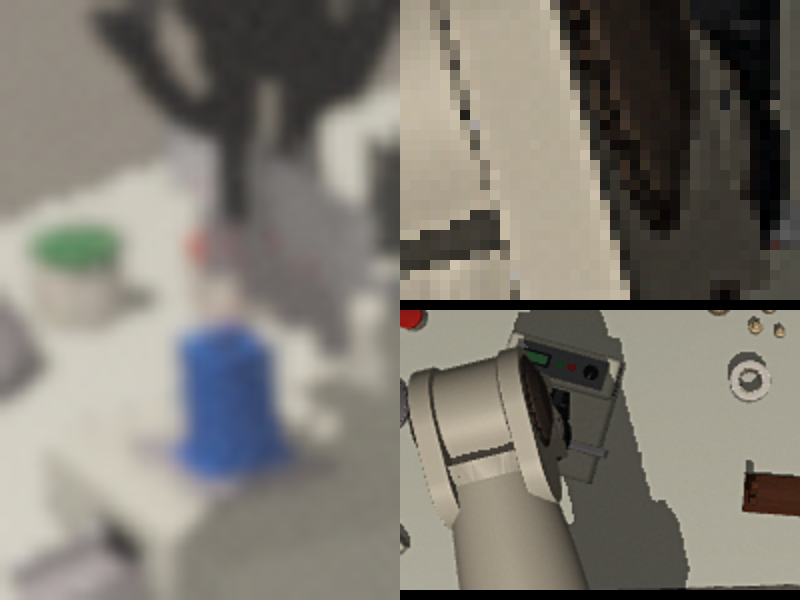

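Scene: the block's top (zoom 182–272, i.e. px ≈252.7–261.8) lies under leaf 1's tip (px ≈256.6,217), matching the projected corners within ~1 mm. The top view is blocked by the arm. Lowering gently.

>>> carry_out(
  targets="-0.03 0 0.1 0 0 0 -1;0 0 0.1 0 0 0 -1;0 0 0.1 0 0 0 -1;0 0 0.1 0 0 0 -1;0 0 0.08 0 0 0 -1;0 0 0.08 0 0 0 -1;0 0 0.06 0 0 0 -1;0 0 0 0 0 0 -1",
)

```text
time: 5.73
ee_pos: [0.4899, 0.1077, 0.3153]
tcp_rot: [-180.0, 0.0, 73.4]
wrist_force: [-1.1, 0.9, -1.9]
opening: 0.0114
grasp_force: 41.2
```

>>> carry_out(
  targets="0 0 0.02 0 0 0 -1;0 0 0.02 0 0 0 -1;0 0 0.02 0 0 0 -1;0 0 0.02 0 0 0 -1;0 0 0.02 0 0 0 -1;0 0 0.02 0 0 0 -1;0 0 0 0 0 0 -1;0 0 0 0 0 0 -1",
)

```text
time: 6.4
ee_pos: [0.49, 0.1078, 0.311]
tcp_rot: [-180.0, 0.0, 73.4]
wrist_force: [0.5, 0.1, -2.2]
opening: 0.0114
grasp_force: 41.2
```

>>> carry_out(
  targets="0.02 0 0.025 0 0 0 -1;0 0 0.025 0 0 0 -1;0 0 0.025 0 0 0 -1;0 0 0.025 0 0 0 -1;0 0 0.025 0 0 0 -1;0 0 0.025 0 0 0 -1;0 0 0 0 0 0 -1;0 0 0 0 0 0 -1",
)

```text
time: 7.07
ee_pos: [0.4902, 0.1086, 0.305]
tcp_rot: [-180.0, 0.0, 73.4]
wrist_force: [0.6, 0.1, -2.3]
opening: 0.0115
grasp_force: 41.2
```

>>> carry_out(
  targets="0 0 0.025 0 0 0 -1;0 0 0.025 0 0 0 -1;0 0 0.025 0 0 0 -1;0 0 0.025 0 0 0 -1;0 0 0.025 0 0 0 -1;0 0 0.025 0 0 0 -1;0 0 0 0 0 0 -1;0 0 0 0 0 0 -1",
)

```text
time: 7.73
ee_pos: [0.4902, 0.1086, 0.299]
tcp_rot: [-180.0, 0.0, 73.4]
wrist_force: [0.3, -0.4, -1.3]
opening: 0.0113
grasp_force: 41.2
```

>>> carry_out(
  targets="0 0 0.04 0 0 0 -1;0 0 0.04 0 0 0 -1;0 0 0.04 0 0 0 -1;0 0 0.04 0 0 0 -1;0 0 0.04 0 0 0 -1;0 0 0.04 0 0 0 -1;0 0 0.04 0 0 0 -1;0 0 0 0 0 0 -1",
)

```text
time: 8.4
ee_pos: [0.4901, 0.1086, 0.2875]
tcp_rot: [-180.0, 0.0, 73.4]
wrist_force: [0.4, -0.4, -1.5]
opening: 0.0116
grasp_force: 41.2
```

>>> carry_out(
  targets="-0.015 0 0 0 0 0 -1;-0.015 0 0 0 0 0 -1;-0.015 0 0 0 0 0 -1;0 0 0 0 0 0 -1;0 0 0 0 0 0 -1;0 0 0 0 0 0 -1;0 0 0 0 0 0 -1;0 0 0 0 0 0 -1",
)

```text
time: 9.07
ee_pos: [0.4897, 0.1069, 0.2879]
tcp_rot: [180.0, -0.0, 73.4]
wrist_force: [0.3, -0.2, -2.5]
opening: 0.0114
grasp_force: 41.2
```

>>> carry_out(
  targets="-0.012 0 0 0 0 0 -1;-0.012 0 0 0 0 0 -1;0 0 0 0 0 0 -1;0 0 0 0 0 0 -1;0 0 0 0 0 0 -1;0 0 0 0 0 0 -1;0 0 0 0 0 0 -1;0 0 0 0 0 0 -1",
)

```text
time: 9.73
ee_pos: [0.4894, 0.106, 0.2879]
tcp_rot: [180.0, -0.0, 73.4]
wrist_force: [0.2, 0.1, -2.1]
opening: 0.0113
grasp_force: 41.2
```

>>> carry_out(
  targets="-0.012 0 0 0 0 0 -1;-0.012 0 0 0 0 0 -1;-0.012 0 0 0 0 0 -1;0 0 0 0 0 0 -1;0 0 0 0 0 0 -1;0 0 0 0 0 0 -1;0 0 0 0 0 0 -1;0 0 0 0 0 0 -1",
)

```text
time: 10.4
ee_pos: [0.4892, 0.1051, 0.2878]
tcp_rot: [-180.0, -0.1, 73.4]
wrist_force: [2.2, 6.3, -4.0]
opening: 0.0115
grasp_force: 40.7
```

>>> carry_out(
  targets="0.03 0 0 0 0 0 -1;0 0.015 0 0 0 0 -1;0 0.015 0 0 0 0 -1;0 0.015 0 0 0 0 -1;0 0 0 0 0 0 -1;0 0 0 0 0 0 -1;0 0 0 0 0 0 -1;0 0 0 0 0 0 -1",
)

```text
time: 11.07
ee_pos: [0.4911, 0.1052, 0.2879]
tcp_rot: [-180.0, 0.0, 73.4]
wrist_force: [-0.1, -0.2, -1.5]
opening: 0.0109
grasp_force: 41.2
```

>>> carry_out(
  targets="0 0.012 0 0 0 0 -1;0 0.012 0 0 0 0 -1;0 0.012 0 0 0 0 -1;0 0 0 0 0 0 -1;0 0 0 0 0 0 -1;0 0 0 0 0 0 -1;0 0 0 0 0 0 -1;0 0 0 0 0 0 -1",
)

```text
time: 11.73
ee_pos: [0.4924, 0.1048, 0.2879]
tcp_rot: [-180.0, 0.0, 73.4]
wrist_force: [-2.8, 1.0, -0.8]
opening: 0.0113
grasp_force: 41.4
```

>>> carry_out(
  targets="0 -0.05 0 0 0 0 -1;0 0 0.035 0 0 0 -1;0 0 0.035 0 0 0 -1;0 0 0 0 0 0 -1;0 0 -0.2 0 0 0 -1;0 0 -0.3 0 0 0 -1;0 0 -0.3 0 0 0 -1;0 0 -0.3 0 0 0 -1",
)

```text
time: 12.4
ee_pos: [0.4906, 0.1053, 0.3311]
tcp_rot: [179.9, -0.0, 73.4]
wrist_force: [-0.6, -0.8, -1.6]
opening: 0.0113
grasp_force: 41.1
```

```bash
cat >> plan.py <<'E'
a=np.radians(73.4);XD=np.array([np.cos(a-np.pi/2),np.sin(a-np.pi/2)]);YD=np.array([np.cos(a),np.sin(a)])
A0=np.radians(73.3);Xd=np.array([.958,-.287]);Yd=np.array([.287,.958])
S0,X0=.2873,.4395
def go(y,leaf):  # shift needed in tool x,y (units) to bring leaf centre to block (0,y)
    off=[.048,.016,-.016,-.048][leaf-1];st();p=monitor.get_obs()['ee_pos']
    print('tool x',(S0+y-off-p[:2]@Yd)/.04,'tool y',(X0-p[:2]@Xd)/.04,'depth',.3135-p[2])
E
python3 -c "
from plan import *
go(.0033,2)"
```

```text
{'time': 12.4, 'ee_pos': [0.4906, 0.1053, 0.3311], 'tcp_rot': [179.9356, -0.0234, 73.3807], 'wrist_force': [-0.6212, -0.7751, -1.6215], 'torque': [0.0255, 0.0094, -0.0264], 'opening': 0.0113, 'grasp_force': 41.0714}
tool x 0.8218031040943804 tool y -0.006824991753004439 depth -0.01760248687082494
```

>>> carry_out(
  targets="0.2 0 0 0 0 0 -1;0.21 0 0 0 0 0 -1;0.21 0 0 0 0 0 -1;0.2 -0.005 0 0 0 0 -1;0 0 0.1 0 0 0 -1;0 0 0.1 0 0 0 -1;0 0 0.1 0 0 0 -1;0 0 0 0 0 0 -1",
)

```text
time: 13.07
ee_pos: [0.4995, 0.1367, 0.3156]
tcp_rot: [-179.9, 0.1, 73.4]
wrist_force: [0.2, -0.4, -1.8]
opening: 0.0111
grasp_force: 41.2
```

```bash
python3 -c "
from plan import *
go(.0033,2)"
```

```text
{'time': 13.0667, 'ee_pos': [0.4995, 0.1367, 0.3156], 'tcp_rot': [-179.9014, 0.0684, 73.3799], 'wrist_force': [0.2254, -0.4026, -1.7933], 'torque': [0.0042, -0.0009, 0.0189], 'opening': 0.0111, 'grasp_force': 41.2094}
tool x 0.007930235576585065 tool y 0.0063036922910264526 depth -0.002087967247683953
```

>>> carry_out(
  targets="0.008 0.006 0.03 0 0 0 -1;0 0 0.03 0 0 0 -1;0 0 0.03 0 0 0 -1;0 0 0.03 0 0 0 -1;0 0 0.03 0 0 0 -1;0 0 0.03 0 0 0 -1;0 0 0.03 0 0 0 -1;0 0 0 0 0 0 -1",
)

```text
time: 13.73
ee_pos: [0.5, 0.1371, 0.3084]
tcp_rot: [-180.0, 0.0, 73.4]
wrist_force: [-0.8, -0.5, -1.4]
opening: 0.0114
grasp_force: 41.2
```

>>> carry_out(
  targets="0 0 0.025 0 0 0 -1;0 0 0.025 0 0 0 -1;0 0 0.025 0 0 0 -1;0 0 0.025 0 0 0 -1;0 0 0.025 0 0 0 -1;0 0 0.025 0 0 0 -1;0 0 0.025 0 0 0 -1;0 0 0 0 0 0 -1",
)

```text
time: 14.4
ee_pos: [0.5, 0.1371, 0.3015]
tcp_rot: [-180.0, 0.0, 73.4]
wrist_force: [0.2, -0.1, -2.6]
opening: 0.0115
grasp_force: 41.2
```

Depth 12 mm, no contact; continue.

>>> carry_out(
  targets="0 0 0.025 0 0 0 -1;0 0 0.025 0 0 0 -1;0 0 0.025 0 0 0 -1;0 0 0.025 0 0 0 -1;0 0 0.025 0 0 0 -1;0 0 0.025 0 0 0 -1;0 0 0.025 0 0 0 -1;0 0 0 0 0 0 -1",
)

```text
time: 15.07
ee_pos: [0.5, 0.1371, 0.2944]
tcp_rot: [-180.0, 0.0, 73.4]
wrist_force: [0.3, -0.5, -2.1]
opening: 0.0111
grasp_force: 41.2
```

>>> carry_out(
  targets="0 0 0.03 0 0 0 -1;0 0 0.03 0 0 0 -1;0 0 0.03 0 0 0 -1;0 0 0.03 0 0 0 -1;0 0 0.03 0 0 0 -1;0 0 0.03 0 0 0 -1;0 0 0.03 0 0 0 -1;0 0 0 0 0 0 -1",
)

```text
time: 15.73
ee_pos: [0.5, 0.1371, 0.286]
tcp_rot: [-180.0, 0.0, 73.4]
wrist_force: [-0.7, -0.3, -1.2]
opening: 0.0113
grasp_force: 41.2
```

>>> carry_out(
  targets="0 0 -0.2 0 0 0 -1;0 0 -0.3 0 0 0 -1;0 0 -0.3 0 0 0 -1;0 0 -0.25 0 0 0 -1;0.2 0 0 0 0 0 -1;0.21 0 0 0 0 0 -1;0.21 0 0 0 0 0 -1;0.2 0 0 0 0 0 -1",
)

```text
time: 16.4
ee_pos: [0.5096, 0.1696, 0.3276]
tcp_rot: [-180.0, 0.0, 73.4]
wrist_force: [0.6, -0.3, -1.8]
opening: 0.0113
grasp_force: 41.2
```

>>> carry_out(
  targets="0 0 0.1 0 0 0 -1;0 0 0.1 0 0 0 -1;0 0 0.1 0 0 0 -1;0 0 0 0 0 0 -1;0 0 0 0 0 0 -1;0 0 0 0 0 0 -1;0 0 0 0 0 0 -1;0 0 0 0 0 0 -1",
)

```text
time: 17.07
ee_pos: [0.5095, 0.1684, 0.3166]
tcp_rot: [180.0, -0.0, 73.4]
wrist_force: [-0.5, 0.2, -1.5]
opening: 0.0111
grasp_force: 41.2
```

```bash
python3 -c "
from plan import *
go(.0042,3)"
```

```text
{'time': 17.0667, 'ee_pos': [0.5095, 0.1684, 0.3166], 'tcp_rot': [179.9807, -0.0167, 73.3718], 'wrist_force': [-0.5329, 0.1693, -1.505], 'torque': [-0.0328, -0.0139, 0.0719], 'opening': 0.0111, 'grasp_force': 41.1608}
tool x -0.0012611471761653226 tool y -0.005844691448204931 depth -0.003053805999871928
```

>>> carry_out(
  targets="0 -0.005 0.03 0 0 0 -1;0 0 0.03 0 0 0 -1;0 0 0.03 0 0 0 -1;0 0 0.03 0 0 0 -1;0 0 0.03 0 0 0 -1;0 0 0.02 0 0 0 -1;0 0 0 0 0 0 -1;0 0 0 0 0 0 -1",
)

```text
time: 17.73
ee_pos: [0.5092, 0.1686, 0.3094]
tcp_rot: [-180.0, 0.0, 73.4]
wrist_force: [0.4, 0.6, -1.7]
opening: 0.0111
grasp_force: 41.2
```

>>> carry_out(
  targets="0 0 0.02 0 0 0 -1;0 0 0.02 0 0 0 -1;0 0 0.02 0 0 0 -1;0 0 0.02 0 0 0 -1;0 0 0.02 0 0 0 -1;0 0 0 0 0 0 -1;0 0 0 0 0 0 -1;0 0 0 0 0 0 -1",
)

```text
time: 18.4
ee_pos: [0.5092, 0.1686, 0.3055]
tcp_rot: [180.0, -0.0, 73.4]
wrist_force: [0.7, 0.9, -2.4]
opening: 0.0113
grasp_force: 41.2
```

>>> carry_out(
  targets="0 0 0.02 0 0 0 -1;0 0 0.02 0 0 0 -1;0 0 0.02 0 0 0 -1;0 0 0 0 0 0 -1;0 0 0 0 0 0 -1;0 0 0 0 0 0 -1;0 0 0 0 0 0 -1;0 0 0 0 0 0 -1",
)

```text
time: 19.07
ee_pos: [0.5093, 0.1686, 0.3031]
tcp_rot: [180.0, -0.0, 73.4]
wrist_force: [-0.2, -0.8, -1.4]
opening: 0.0117
grasp_force: 41.2
```

>>> carry_out(
  targets="0 0 0.015 0 0 0 -1;0 0 0.015 0 0 0 -1;0 0 0.015 0 0 0 -1;0 0 0.015 0 0 0 -1;0 0 0 0 0 0 -1;0 0 0 0 0 0 -1;0 0 0 0 0 0 -1;0 0 0 0 0 0 -1",
)

```text
time: 19.73
ee_pos: [0.5093, 0.1686, 0.3007]
tcp_rot: [-180.0, -0.0, 73.4]
wrist_force: [-0.6, -0.0, -1.6]
opening: 0.0114
grasp_force: 41.2
```

>>> carry_out(
  targets="0 0 0.015 0 0 0 -1;0 0 0.015 0 0 0 -1;0 0 0.015 0 0 0 -1;0 0 0.015 0 0 0 -1;0 0 0 0 0 0 -1;0 0 0 0 0 0 -1;0 0 0 0 0 0 -1;0 0 0 0 0 0 -1",
)

```text
time: 20.4
ee_pos: [0.5093, 0.1686, 0.2983]
tcp_rot: [180.0, -0.0, 73.4]
wrist_force: [0.6, 0.3, -1.7]
opening: 0.0114
grasp_force: 41.2
```

>>> carry_out(
  targets="0 0 0.025 0 0 0 -1;0 0 0.025 0 0 0 -1;0 0 0.025 0 0 0 -1;0 0 0.025 0 0 0 -1;0 0 0.025 0 0 0 -1;0 0 0.025 0 0 0 -1;0 0 0 0 0 0 -1;0 0 0 0 0 0 -1",
)

```text
time: 21.07
ee_pos: [0.5092, 0.1686, 0.2922]
tcp_rot: [-180.0, 0.0, 73.4]
wrist_force: [0.1, -1.2, -1.5]
opening: 0.0115
grasp_force: 41.2
```

>>> carry_out(
  targets="0 0 0.025 0 0 0 -1;0 0 0.025 0 0 0 -1;0 0 0.025 0 0 0 -1;0 0 0.025 0 0 0 -1;0 0 0.025 0 0 0 -1;0 0 0.025 0 0 0 -1;0 0 0 0 0 0 -1;0 0 0 0 0 0 -1",
)

```text
time: 21.73
ee_pos: [0.5093, 0.1686, 0.2862]
tcp_rot: [-180.0, 0.0, 73.4]
wrist_force: [-0.5, 0.8, -2.5]
opening: 0.0114
grasp_force: 41.2
```

Leaf 3 is in 27 mm freely. Now leaf 4.

>>> carry_out(
  targets="0 0 -0.2 0 0 0 -1;0 0 -0.3 0 0 0 -1;0 0 -0.3 0 0 0 -1;0 0 -0.25 0 0 0 -1;0.2 0 0 0 0 0 -1;0.21 0 0 0 0 0 -1;0.21 0 0 0 0 0 -1;0.2 0 0 0 0 0 -1",
)

```text
time: 22.4
ee_pos: [0.5188, 0.2011, 0.3276]
tcp_rot: [-180.0, 0.0, 73.4]
wrist_force: [0.2, 0.2, -1.5]
opening: 0.0113
grasp_force: 41.2
```

>>> carry_out(
  targets="0 0 0.1 0 0 0 -1;0 0 0.1 0 0 0 -1;0 0 0.1 0 0 0 -1;0 0 0 0 0 0 -1;0 0 0 0 0 0 -1;0 0 0 0 0 0 -1;0 0 0 0 0 0 -1;0 0 0 0 0 0 -1",
)

```text
time: 23.07
ee_pos: [0.5187, 0.1999, 0.3166]
tcp_rot: [180.0, -0.0, 73.4]
wrist_force: [-0.2, 0.3, -2.2]
opening: 0.011
grasp_force: 41.2
```

```bash
python3 -c "
from plan import *
go(.0051,4)"
```

```text
{'time': 23.0667, 'ee_pos': [0.5187, 0.1999, 0.3166], 'tcp_rot': [179.9772, -0.0176, 73.3707], 'wrist_force': [-0.1731, 0.2934, -2.19], 'torque': [-0.0364, 0.0143, -0.041], 'opening': 0.011, 'grasp_force': 41.1547}
tool x 0.0013772590978775034 tool y -0.0001270756427196318 depth -0.003085110135285285
```

>>> carry_out(
  targets="0 0 0.03 0 0 0 -1;0 0 0.03 0 0 0 -1;0 0 0.03 0 0 0 -1;0 0 0.03 0 0 0 -1;0 0 0.03 0 0 0 -1;0 0 0.02 0 0 0 -1;0 0 0 0 0 0 -1;0 0 0 0 0 0 -1",
)

```text
time: 23.73
ee_pos: [0.5186, 0.2, 0.3094]
tcp_rot: [-180.0, 0.0, 73.4]
wrist_force: [-0.0, 1.3, -2.0]
opening: 0.0111
grasp_force: 41.2
```

>>> carry_out(
  targets="0 0 0.015 0 0 0 -1;0 0 0.015 0 0 0 -1;0 0 0.015 0 0 0 -1;0 0 0.015 0 0 0 -1;0 0 0 0 0 0 -1;0 0 0 0 0 0 -1;0 0 0 0 0 0 -1;0 0 0 0 0 0 -1",
)

```text
time: 24.4
ee_pos: [0.5186, 0.2, 0.307]
tcp_rot: [-180.0, -0.0, 73.4]
wrist_force: [0.2, 0.8, -2.1]
opening: 0.0112
grasp_force: 41.1
```

>>> carry_out(
  targets="0 0 0.015 0 0 0 -1;0 0 0.015 0 0 0 -1;0 0 0.015 0 0 0 -1;0 0 0.015 0 0 0 -1;0 0 0 0 0 0 -1;0 0 0 0 0 0 -1;0 0 0 0 0 0 -1;0 0 0 0 0 0 -1",
)

```text
time: 25.07
ee_pos: [0.5186, 0.2, 0.3046]
tcp_rot: [-180.0, -0.0, 73.4]
wrist_force: [0.6, 0.4, -2.4]
opening: 0.0111
grasp_force: 41.1
```

>>> carry_out(
  targets="0 0 0.01 0 0 0 -1;0 0 0.01 0 0 0 -1;0 0 0.01 0 0 0 -1;0 0 0 0 0 0 -1;0 0 0 0 0 0 -1;0 0 0 0 0 0 -1;0 0 0 0 0 0 -1;0 0 0 0 0 0 -1",
)

```text
time: 25.73
ee_pos: [0.5186, 0.2001, 0.3035]
tcp_rot: [180.0, -0.0, 73.4]
wrist_force: [0.4, 1.1, -0.4]
opening: 0.0118
grasp_force: 41.2
```

>>> carry_out(
  targets="0 0 0.01 0 0 0 -1;0 0 0.01 0 0 0 -1;0 0 0 0 0 0 -1;0 0 0 0 0 0 -1;0 0 0 0 0 0 -1;0 0 0 0 0 0 -1;0 0 0 0 0 0 -1;0 0 0 0 0 0 -1",
)

```text
time: 26.4
ee_pos: [0.5186, 0.2, 0.3027]
tcp_rot: [-180.0, -0.0, 73.4]
wrist_force: [0.5, 0.1, -0.5]
opening: 0.0113
grasp_force: 41.2
```

>>> carry_out(
  targets="0 0 0.01 0 0 0 -1;0 0 0.01 0 0 0 -1;0 0 0 0 0 0 -1;0 0 0 0 0 0 -1;0 0 0 0 0 0 -1;0 0 0 0 0 0 -1;0 0 0 0 0 0 -1;0 0 0 0 0 0 -1",
)

```text
time: 27.07
ee_pos: [0.5186, 0.2, 0.3019]
tcp_rot: [-180.0, -0.0, 73.4]
wrist_force: [0.1, 1.5, -1.2]
opening: 0.0114
grasp_force: 41.2
```

>>> carry_out(
  targets="0 0 0.01 0 0 0 -1;0 0 0.01 0 0 0 -1;0 0 0 0 0 0 -1;0 0 0 0 0 0 -1;0 0 0 0 0 0 -1;0 0 0 0 0 0 -1;0 0 0 0 0 0 -1;0 0 0 0 0 0 -1",
)

```text
time: 27.73
ee_pos: [0.5186, 0.2, 0.3011]
tcp_rot: [-180.0, -0.0, 73.4]
wrist_force: [1.2, 2.5, -0.2]
opening: 0.0109
grasp_force: 41.3
```

>>> carry_out(
  targets="0 0 0.01 0 0 0 -1;0 0 0.01 0 0 0 -1;0 0 0 0 0 0 -1;0 0 0 0 0 0 -1;0 0 0 0 0 0 -1;0 0 0 0 0 0 -1;0 0 0 0 0 0 -1;0 0 0 0 0 0 -1",
)

```text
time: 28.4
ee_pos: [0.5187, 0.2001, 0.3005]
tcp_rot: [180.0, -0.0, 73.4]
wrist_force: [0.9, 2.9, 3.1]
opening: 0.0112
grasp_force: 41.9
```

>>> carry_out(
  targets="0 0 0.01 0 0 0 -1;0 0 0.01 0 0 0 -1;0 0 0 0 0 0 -1;0 0 0 0 0 0 -1;0 0 0 0 0 0 -1;0 0 0 0 0 0 -1;0 0 0 0 0 0 -1;0 0 0 0 0 0 -1",
)

```text
time: 29.07
ee_pos: [0.5187, 0.2001, 0.3001]
tcp_rot: [180.0, -0.0, 73.4]
wrist_force: [0.4, 2.1, 6.9]
opening: 0.0116
grasp_force: 42.4
```

Leaf 4 binds at about 13 mm depth. Back to leaf 3.

>>> carry_out(
  targets="0 0 -0.15 0 0 0 -1;0 0 -0.3 0 0 0 -1;0 0 -0.2 0 0 0 -1;-0.2 0 0 0 0 0 -1;-0.21 0 0 0 0 0 -1;-0.21 0 0 0 0 0 -1;-0.2 0 0 0 0 0 -1;0 0 0 0 0 0 -1",
)

```text
time: 29.73
ee_pos: [0.5087, 0.1669, 0.3253]
tcp_rot: [-180.0, 0.0, 73.3]
wrist_force: [0.2, 0.6, -1.5]
opening: 0.0113
grasp_force: 41.2
```

>>> carry_out(
  targets="0 0 0.1 0 0 0 -1;0 0 0.1 0 0 0 -1;0 0 0.05 0 0 0 -1;0 0 0 0 0 0 -1;0 0 0 0 0 0 -1;0 0 0 0 0 0 -1;0 0 0 0 0 0 -1;0 0 0 0 0 0 -1",
)

```text
time: 30.4
ee_pos: [0.5093, 0.1687, 0.3156]
tcp_rot: [180.0, -0.0, 73.4]
wrist_force: [0.2, -0.2, -0.9]
opening: 0.0113
grasp_force: 41.2
```

```bash
python3 -c "
from plan import *
go(.0042,3)"
```

```text
{'time': 30.4, 'ee_pos': [0.5093, 0.1687, 0.3156], 'tcp_rot': [179.9913, -0.0079, 73.3954], 'wrist_force': [0.2297, -0.2204, -0.8564], 'torque': [-0.0158, 0.0019, 0.0183], 'opening': 0.0113, 'grasp_force': 41.2315}
tool x -0.007057536565482914 tool y 0.0009274759390207055 depth -0.002125236363599403
```

>>> carry_out(
  targets="-0.005 0 0.025 0 0 0 -1;0 0 0.025 0 0 0 -1;0 0 0.025 0 0 0 -1;0 0 0.025 0 0 0 -1;0 0 0.025 0 0 0 -1;0 0 0.025 0 0 0 -1;0 0 0.025 0 0 0 -1;0 0 0.025 0 0 0 -1",
)

```text
time: 31.07
ee_pos: [0.5092, 0.1684, 0.3074]
tcp_rot: [180.0, -0.0, 73.4]
wrist_force: [0.0, 1.1, -1.6]
opening: 0.0111
grasp_force: 41.2
```

>>> carry_out(
  targets="0 0 0.02 0 0 0 -1;0 0 0.02 0 0 0 -1;0 0 0.02 0 0 0 -1;0 0 0.02 0 0 0 -1;0 0 0.02 0 0 0 -1;0 0 0.02 0 0 0 -1;0 0 0.02 0 0 0 -1;0 0 0.02 0 0 0 -1",
)

```text
time: 31.73
ee_pos: [0.5092, 0.1684, 0.3011]
tcp_rot: [180.0, -0.0, 73.4]
wrist_force: [0.2, 1.1, -0.6]
opening: 0.0113
grasp_force: 41.2
```

>>> carry_out(
  targets="0 0 0.025 0 0 0 -1;0 0 0.025 0 0 0 -1;0 0 0.025 0 0 0 -1;0 0 0.025 0 0 0 -1;0 0 0.025 0 0 0 -1;0 0 0.025 0 0 0 -1;0 0 0.025 0 0 0 -1;0 0 0.025 0 0 0 -1",
)

```text
time: 32.4
ee_pos: [0.5092, 0.1684, 0.293]
tcp_rot: [-180.0, -0.0, 73.4]
wrist_force: [0.1, 1.0, -0.7]
opening: 0.0113
grasp_force: 41.3
```

>>> carry_out(
  targets="0 0 0.025 0 0 0 -1;0 0 0.025 0 0 0 -1;0 0 0.025 0 0 0 -1;0 0 0.025 0 0 0 -1;0 0 0.025 0 0 0 -1;0 0 0.025 0 0 0 -1;0 0 0.025 0 0 0 -1;0 0 0 0 0 0 -1",
)

```text
time: 33.07
ee_pos: [0.5092, 0.1684, 0.2858]
tcp_rot: [-180.0, -0.0, 73.4]
wrist_force: [1.2, 1.3, -2.6]
opening: 0.011
grasp_force: 41.0
```

>>> carry_out(
  targets="0.005 0 0.015 0 0 0 -1;0 0 0.015 0 0 0 -1;0 0 0.015 0 0 0 -1;0 0 0.015 0 0 0 -1;0 0 0.015 0 0 0 -1;0 0 0 0 0 0 -1;0 0 0 0 0 0 -1;0 0 0 0 0 0 -1",
)

```text
time: 33.73
ee_pos: [0.5092, 0.1686, 0.283]
tcp_rot: [-180.0, 0.0, 73.4]
wrist_force: [0.1, 0.1, -2.2]
opening: 0.0112
grasp_force: 41.2
```

>>> carry_out(
  targets="0 0 0.01 0 0 0 -1;0 0 0.01 0 0 0 -1;0 0 0 0 0 0 -1;0 0 0 0 0 0 -1;0 0 0 0 0 0 -1;0 0 0 0 0 0 -1;0 0 0 0 0 0 -1;0 0 0 0 0 0 -1",
)

```text
time: 34.4
ee_pos: [0.5092, 0.1686, 0.2823]
tcp_rot: [-180.0, 0.0, 73.4]
wrist_force: [-0.0, -0.7, -2.0]
opening: 0.0113
grasp_force: 41.2
```

>>> carry_out(
  targets="0 0 0.01 0 0 0 -1;0 0 0.01 0 0 0 -1;0 0 0 0 0 0 -1;0 0 0 0 0 0 -1;0 0 0 0 0 0 -1;0 0 0 0 0 0 -1;0 0 0 0 0 0 -1;0 0 0 0 0 0 -1",
)

```text
time: 35.07
ee_pos: [0.5093, 0.1686, 0.2815]
tcp_rot: [180.0, -0.0, 73.4]
wrist_force: [0.2, -0.1, -0.4]
opening: 0.0113
grasp_force: 41.3
```

>>> carry_out(
  targets="0 0 0.008 0 0 0 -1;0 0 0 0 0 0 -1;0 0 0 0 0 0 -1;0 0 0 0 0 0 -1;0 0 0 0 0 0 -1;0 0 0 0 0 0 -1;0 0 0 0 0 0 -1;0 0 0 0 0 0 -1",
)

```text
time: 35.73
ee_pos: [0.5092, 0.1686, 0.2815]
tcp_rot: [180.0, -0.0, 73.4]
wrist_force: [-2.3, -0.7, 5.0]
opening: 0.0117
grasp_force: 42.2
```

>>> carry_out(
  targets="0 0 0 0 0 0 -0.6;0 0 0 0 0 0 -0.5;0 0 0 0 0 0 -0.3;0 0 0 0 0 0 -0.1;0 0 0 0 0 0 0;0 0 0 0 0 0 0;0 0 0 0 0 0 0;0 0 0 0 0 0 0",
)

```text
time: 36.4
ee_pos: [0.5093, 0.1686, 0.2811]
tcp_rot: [-180.0, 0.0, 73.4]
wrist_force: [0.2, -0.2, -0.2]
opening: 0.0427
grasp_force: 0.0
```

>>> carry_out(
  targets="0 0 -0.1 0 0 0 0;0 0 -0.2 0 0 0 0;0 0 -0.3 0 0 0 0;0 0 -0.4 0 0 0 0;0 0 -0.5 0 0 0 0;0 0 -0.5 0 0 0 0;0 0 -0.4 0 0 0 0;0 0 -0.2 0 0 0 0",
)

```text
time: 37.07
ee_pos: [0.5093, 0.1686, 0.3888]
tcp_rot: [179.8, -0.1, 73.4]
wrist_force: [0.7, -0.5, 0.4]
opening: 0.0431
grasp_force: 0.0
```

>>> carry_out(
  targets="-0.4 0 -0.2 0 0 0 0;-0.6 0 0 0 0 0 0;-0.6 0 0 0 0 0 0;-0.6 0 0 0 0 0 0;-0.6 0 0 0 0 0 0;-0.6 0 0 0 0 0 0;-0.4 0 0 0 0 0 0;-0.2 0 0 0 0 0 0",
)

```text
time: 37.73
ee_pos: [0.4625, 0.0133, 0.3934]
tcp_rot: [180.0, 0.0, 73.3]
wrist_force: [0.1, 0.3, 0.5]
opening: 0.0428
grasp_force: 0.0
```

```bash
python3 - <<'E'
from plan import *
st()
from h import *
from workcell import camera
for n in("scene","top"): cv2.imwrite(f"pics/{n}4.png",camera(n)[:,:,::-1])
s=cv2.imread("pics/scene4.png");t=cv2.imread("pics/top4.png")
o=np.zeros((600,800,3),np.uint8);o[:,:400]=cv2.resize(s[190:250,235:275],(400,600),interpolation=cv2.INTER_CUBIC)
o[:,400:]=cv2.resize(t[225:285,195:235],(400,600),interpolation=cv2.INTER_CUBIC)
cv2.imwrite("pics/z6.png",o)
c=np.array([.5092,.1686]);E=[np.r_[c+k*Yd,.136] for k in(.075,-.075)]
print(proj("scene",E),proj("top",E))
E
```

```text
{'time': 37.7333, 'ee_pos': [0.4625, 0.0133, 0.3934], 'tcp_rot': [179.9952, 0.0206, 73.288], 'wrist_force': [0.051, 0.256, 0.5155], 'torque': [0.0372, 0.0759, -0.0252], 'opening': 0.0428, 'grasp_force': 0.0}
[[246.88009562 208.69757275]
 [264.35857354 220.18882507]] [[184.66588052 252.59858962]
 [235.56239027 266.5560742 ]]
```

View pics/z6.png

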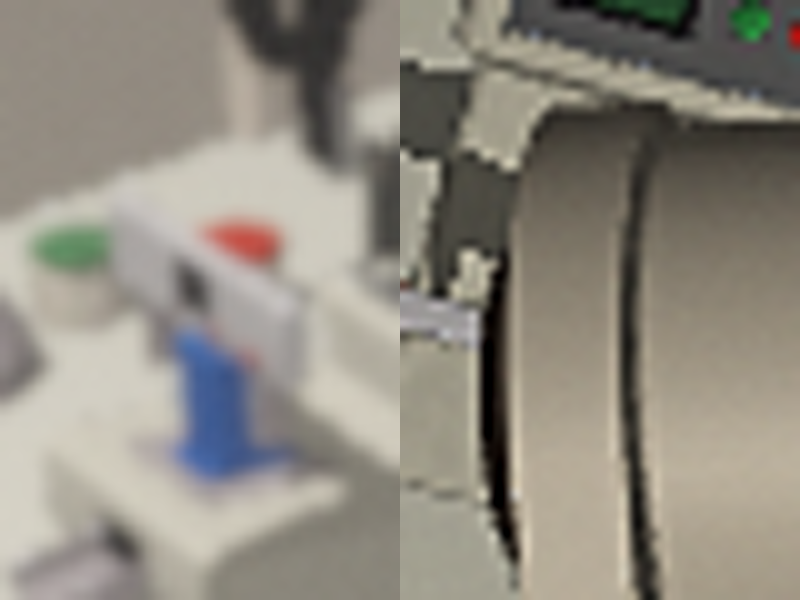

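The gauge's bar stands level on the block: its ends are at about px (246.5,209) and (264.5,220), as predicted. Leaf 4 hangs clear at the right, so leaf 3 is in the slot, and the arm is clear.

```bash
python3 -c "
from workcell import bot
print(bot.job_done())"
```

```text
the job is handed in; nothing more can be done
None
```

Leaves 1, 2 and 3 went in freely and leaf 4 (10 mm) bound, so I put leaf 3 (8 mm) back in the slot fully home, released it, and handed the job in at about 38 s.

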